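Clear the incubator lid and hold it open at 60 degrees

TASK

A canister has been parked on the closed lid of the small bench incubator: lift it off by its arched handle and set it down upright, without dropping it, in the middle of the round blue mat, before opening the lid. Then take the lid by its front bar and raise it to 60 degrees from closed (in line with the red marks), and finish still holding it there by the bar, because it falls shut if let go. Leave the green tape roll where it is.

Things in the scene. Friction and masses are not known exactly. Their poses are not given: they have to be found in the camera images.
- incubator: White fixed bench incubator, housing 160 (x) x 220 (y) x 95 mm high, turned up to 0.25 rad. Origin: centre of its underside; front faces own -x, to the robot. Grey lid on top; hinge axis along own y at x = +80, z = 95 mm (rear upper edge). Arc scale on each side, 60 mm about the hinge, tick every 15 degrees, the long red one at 60; a red strip on each side of the lid is the pointer.
- lid (a joint): Lid angle in rad: 0 closed (level), grows as the front edge rises, stop at 1.45; 60 degrees = 1.047. Slab 160 x 220 x 10 mm with a 2 mm black rubber pad on it (pad top 107 mm above the worktop when closed). With the bar about 0.55 kg; no stay, almost no friction: it falls shut from any angle when let go.
- lid_bar (a point): Lid's front bar: round steel, 12 mm thick, straight 120 mm along the incubator's y. Point: mid bar, on its axis; moves with the lid. Closed, it lies 195 mm ahead of (own -x) and 33 mm above the hinge axis (128 mm above worktop), 35 mm ahead of the lid's edge, 23 mm above its top. Pinch from above, closing along x; it can turn between the fingers as the lid swings.
- canister: Closed steel canister, blue cap, 71 mm across, 84 mm high, about 0.3 kg, loose, stands on the lid's pad at the start. Origin: centre of its underside, z up. A rigid arched handle of 10 mm round dark bar spans it in its y-z plane; the top stretch is level along its y, 52 mm long, bar centre 135 mm above the underside: pinch it from above, closing along its x.
- round_mat: Round blue mat, 110 mm across, 3 mm thick, fixed on the worktop left or right of the incubator. Origin: centre of its underside. The canister goes on its middle.
- tape: Roll of green tape, about 64 mm across and 19 mm high, loose, lying on the worktop on the other side of the incubator from the mat. Origin: centre of its underside. A bystander to be left alone.
Not all that is in view belongs to the job. What is shaped like the canister but orange or yellow is not meant.

How it is judged:
By the outcome, as a careful person would: the job done as asked, in the order asked, and still so for the second after the job is handed in, while the arm keeps its last pose, push and grip.
It also fails if it takes over 58 s, if anything falls off the work surface, if the arm or the gripper's body presses on something with over 40 N, if the wrist force passes 120 N, or if a joint passes its speed limit or range.

ROBOT

A 7-joint arm with a two-finger parallel gripper is mounted at the origin on a cart in front of the work surface, level with it; the furniture and walls round the work are solid. World frame = base frame: x ahead of the robot, y to its left, z up, the work surface at z = 0. Lengths are in m, angles in rad, forces in N, time in s.
With the tool pointing down it reaches from about 0.425 to 1.025 m from the base axis. Payload 3.6 kg.
Tool frame: the origin (TCP) lies between the finger pads, 19 mm behind the fingertips; this is the grasp point; z points along the fingers, y is the line along which they close (so a half turn about z gives the same grasp; the last joint's range is limited). The gripper opens to 85 mm and grips with 20 to 120 N. Pads are 22 mm wide; open, the fingers measure 114 mm over their backs; the gripper's body (76 mm by 85 mm) begins 54 mm behind the grasp point. The pads swing forward as they close: fully open they stand 13 mm farther back than shut.
Start: joints at [1.097, 0.591, 0.048, 1.609, -0.033, 0.943, -0.034], TCP at [0.269, -0.673, 0.25] pointing down, gripper open.
Joint ranges: [-2.69, 2.69], [-0.47, 2.24], [-1.27, 1.36], [0.19, 2.51], [-1.53, 4.68], [0.08, 2.07], [-3.09, 3.09]. Speed limits (rad/s): [2.57, 2.57, 3.14, 3.14, 3.14, 3.14, 3.14].

INTERFACE

Orientations are given as a unit quaternion [x, y, z, w].
In Python, from cell import sense, imaging, r, models gives the robot as it stands.
- The arm moves only by the tool servo_tool, never from a script. Its argument "series" is a list of rows, each an object with "slide": the shift along the tool's x, y, z in units of 60 mm (1.0 is 60 mm), a list of three; "spin": the turn about the tool's z in units of 10 degrees (1.0 is 10 degrees); "claw": the closure, from -1 (fully open) to 1 (shut). A call has 1 to 12 rows; each row is the pose to reach, as a shift and turn from the pose commanded when the call began, along the tool's axes at that moment; what a row does not reach only later rows make up. A row lasts 1/8 s, in which the tool goes at most 62.5 mm and 10.7 degrees, less where a joint would pass 70% of its speed; a pose out of reach is approached as far as the arm can. A call with a gripper value outside its range is refused whole. The fingers move at their own pace and stop on an object; "force" is the grip in N (left out, the last holds). Time passes only in rows, so rows that repeat a pose let the fingers close. It gives the time, the measured TCP pose, the force, the opening and the grip force at its end, in the units of the state.
- sense(): the state, without advancing time (a new reading comes with each control period).
- imaging.get_image(name): name is "side" or "top" or "wrist"; returns a dict with "img" (384x512x3 uint8, red, green, blue), "vfov" (degrees; the focal length in pixels is half the picture's height over the tangent of half this angle, whatever the lens; pixels are square), "cx", "cy" (the principal point, pixels), "R" (3x3) and "t" (3): a world point X has camera coordinates R X + t; the wrist camera has in their place "T_tool_cam" (4x4, takes a point from camera to tool coordinates, whose origin is the TCP and whose axes are the flange's). Camera axes: x right, y down, z forward; pixel columns grow to the right and rows downward; lengths in m; the calibration is good to about 2 mm. A picture is of the moment at which its call begins: read the wrist's pose just before it. There is no depth.
- r.finish_job(): hands the job in; it is judged then, once.
Trained networks look in the newest picture that a camera, given by its name, has taken for a name from the list of things; names that differ only in an ending like _2 or _b are one class to them, and where a whole thing is asked for, a point or a joint stands for the part that bears it (a point fixed in the world has none). Each returns a list of dicts, best first, with "score" (0 to 1); they miss things now and then, are a little off and sometimes report something else, mostly with a low value. They report only what shows in the picture. A call takes as long as a camera call. They do not tell look-alikes from the thing itself.
- models.search_frame(thing, camera): "at" ([column, row] in pixels, amid what is visible of it).
- models.regions_of(thing, camera): "mask" (384x512 bool, what is visible of it) and "at" ([column, row] in pixels, amid what is visible of it).
- models.pinpoint(thing, camera): "at" ([column, row] in pixels: a listed point, or the origin of a listed thing).
The state is a dict: "time": time; "joint_pos": joint angles; "qd": joint speeds; "tau": joint torques, N m; "tcp_pos": TCP position; "eef_rot": TCP orientation; "ft_force": force on the tool from outside, world axes, zero at the start; "wrist_torque": the same for the moment, N m; "opening": finger opening in m; "grasp_force": force on a finger pad.
Only numpy, scipy, OpenCV 4.12 (cv2) and the standard library are available. Lean on these libraries where they do the work, as an engineer would, in place of code of your own. Each camera call takes 0.05 s, during which the arm holds its last target. There are 200 camera calls.

## Working session

There is one attempt and no reset: what is moved stays moved. The work goes in short steps, Python scripts to look and compute and a tool call to move; the robot and the scene stay as the last step left them, time stands still between calls to the robot, and variables do not carry over. Pictures are saved under pics/ and viewed, at most 10 in all, crops included, and the job is handed in when it is done.

Besides the shell and the picture viewer there is one more tool, called after "Call:" by a JSON object that holds its "api" and its "payload", one argument or row to a line. servo_tool: Moves the arm, as the interface text tells. Its arguments: {"type":"object","properties":{"series":{"type":"array","items":{"type":"object","properties":{"slide":{"type":"array","items":{"type":"number"}},"spin":{"type":"number"},"claw":{"type":"number"}}}},"force":{"type":"number"}},"required":["series"]}

```bash
mkdir -p pics; ls
cat > h.py <<'E'
import numpy as np, cv2
from cell import sense, imaging, r, models
from scipy.spatial.transform import Rotation as Ro
def cam(n):
    s=sense(); d=imaging.get_image(n)
    f=d["img"].shape[0]/2/np.tan(np.radians(d["vfov"])/2)
    if n=="wrist":
        T=np.eye(4);T[:3,:3]=Ro.from_quat(s["eef_rot"]).as_matrix();T[:3,3]=s["tcp_pos"]
        M=np.linalg.inv(T@np.array(d["T_tool_cam"]));R,t=M[:3,:3],M[:3,3]
    else: R,t=np.array(d["R"]),np.array(d["t"])
    return dict(img=d["img"],f=f,c=np.array([d["cx"],d["cy"]]),R=R,t=t)
def proj(c,X):
    p=np.atleast_2d(X)@c["R"].T+c["t"]; return p[:,:2]/p[:,2:]*c["f"]+c["c"]
def ray(c,uv):
    v=np.r_[(np.array(uv)-c["c"])/c["f"],1]; return -c["R"].T@c["t"], c["R"].T@v
def atz(c,uv,z):
    o,v=ray(c,uv); return o+v*(z-o[2])/v[2]
def tri(l):
    A=0;b=0
    for c,uv in l:
        o,v=ray(c,uv);v=v/np.linalg.norm(v);P=np.eye(3)-np.outer(v,v);A=A+P;b=b+P@o
    return np.linalg.solve(A,b)
E
python3 - <<'E'
from h import *
np.set_printoptions(precision=3,suppress=True)
s=sense();print(s["time"],s["tcp_pos"],s["eef_rot"],s["opening"])
ims=[]
for n in("side","top"):
    c=cam(n);ims.append(c["img"]);print(n,c["f"],c["c"],-c["R"].T@c["t"])
    for th in("incubator","canister","round_mat","tape","lid_bar","lid"):
        try:
            for q in models.pinpoint(th,n)[:3]: print(th,"pin",np.round(q["at"],1),round(q["score"],2), atz(c,q["at"],{"canister":.107,"lid_bar":.128}.get(th,0)))
        except Exception as e: print(th,e)
        
for n,i in zip(("side","top"),ims): cv2.imwrite(f"pics/{n}0.png",cv2.resize(i[:,:,::-1],(800,600)))
E
```

```text
pics
0.0 [ 0.269 -0.673  0.249] [ 0.982  0.189 -0.    -0.001] 0.08508115281589683
side 477.1753143550947 [255.147 190.737] [0.642 0.978 0.821]
incubator pin [258.6 199.9] 0.79 [ 0.583 -0.001  0.   ]
canister pin [251.5 162.5] 0.94 [ 0.601 -0.024  0.107]
canister pin [223.5 274.4] 0.89 [0.671 0.351 0.107]
canister pin [191.  229.7] 0.68 [0.742 0.222 0.107]
round_mat pin [317.8 303.6] 0.58 [0.474 0.346 0.   ]
tape pin [315.9 303.4] 0.68 [0.478 0.346 0.   ]
tape pin [285.5 151. ] 0.45 [ 0.489 -0.231  0.   ]
lid_bar pin [302.3 165.9] 0.58 [0.477 0.024 0.128]
lid it knows: canister, incubator, lid_bar, round_mat, tape
top 368.48231441338174 [260.09  187.448] [0.501 0.079 1.179]
incubator pin [271.  186.4] 0.61 [0.601 0.019 0.   ]
canister pin [278.6 136. ] 0.95 [ 0.741 -0.001  0.107]
canister pin [245.7 138.6] 0.91 [0.734 0.097 0.107]
canister pin [198.2 164. ] 0.75 [0.66  0.236 0.107]
tape pin [350.1 223.2] 0.7 [ 0.48  -0.233  0.   ]
tape pin [284.2 183.4] 0.22 [ 0.61  -0.024  0.   ]
lid_bar pin [276.1 225. ] 0.68 [0.48  0.013 0.128]
lid it knows: canister, incubator, lid_bar, round_mat, tape
```

View pics/side0.png

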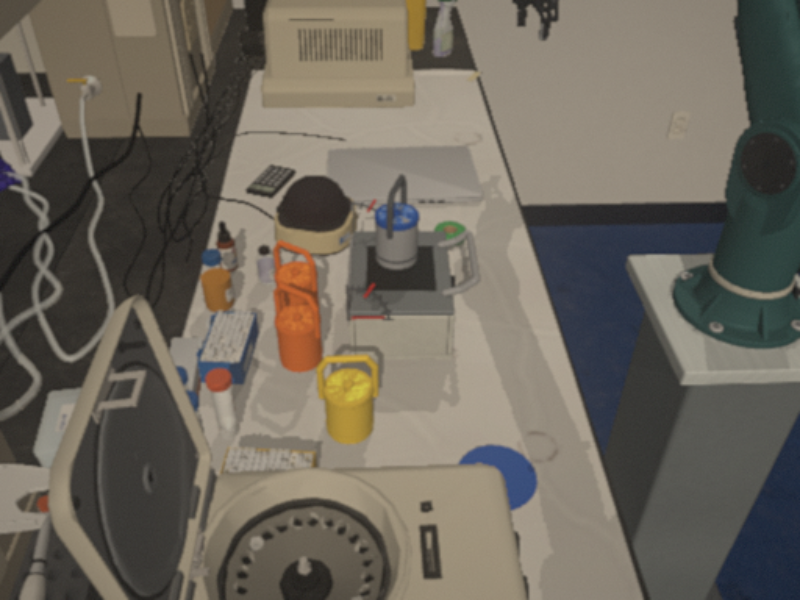

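View pics/top0.png

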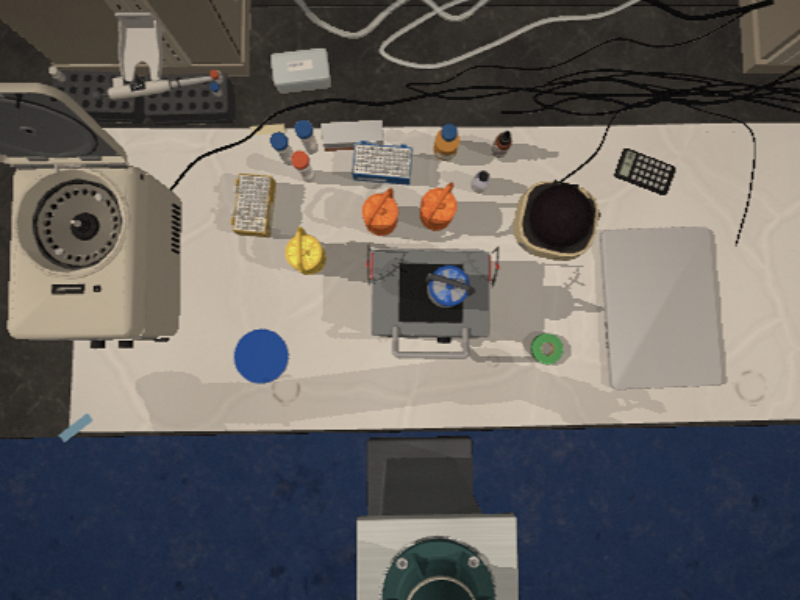

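The side view shows the blue-capped canister at about (251,140) in 512-scale, on the lid. In the top view it is at (287,183), with its handle running from about (275,176) to (302,186). The other candidates in the top view are orange at (245,136) and (280,133), and yellow at (195,162). Only the steel, blue-capped one fits the description. The mat is at (167,227) and the tape at (350,223).

Run:
```python
from h import *
np.set_printoptions(precision=4,suppress=True)
C={n:cam(n) for n in("side","top")}
for n,c in C.items():
    hsv=cv2.cvtColor(c["img"],cv2.COLOR_RGB2HSV)
    m=cv2.inRange(hsv,(100,110,60),(125,255,255))
    if n=="top": m[275:]=0
    k,l,st,ce=cv2.connectedComponentsWithStats(m)
    for i in range(1,k):
        if st[i,4]>60: print(n,"blue",st[i],ce[i],atz(c,ce[i],.003),atz(c,ce[i],.191))
    g=cv2.inRange(hsv,(45,80,40),(80,255,255)); mo=cv2.moments(g[:260] if n=="top" else g); 
    print("green",mo["m10"]/mo["m00"],mo["m01"]/mo["m00"])
a=C["side"]["img"][100:215,205:320]; b=C["top"]["img"][150:235,225:325]
cv2.imwrite("pics/crop1.png",np.hstack([cv2.resize(a,(400,400),interpolation=2),cv2.resize(b,(400,340),interpolation=2) if 0 else cv2.copyMakeBorder(cv2.resize(b,(400,340),interpolation=2),0,60,0,0,0)])[:,:,::-1])
```

```text
side blue [252 133  15  14 117] [258.9316 140.265 ] [ 0.5671 -0.2894  0.003 ] [0.5844 0.0018 0.191 ]
side blue [127 232  20  11  72] [133.5833 234.7222] [0.8955 0.124  0.003 ] [0.8374 0.3203 0.191 ]
side blue [ 459  267   53  117 2174] [492.546  339.3289] [0.1417 0.4489 0.003 ] [0.2567 0.5705 0.191 ]
side blue [295 286  48  39 794] [325.1348 301.2531] [0.4586 0.343  0.003 ] [0.5008 0.4889 0.191 ]
green 302.11764705882354 146.42352941176472
top blue [189  77  11  12  98] [194.0102  82.3469] [0.945  0.2654 0.003 ] [0.8741 0.2356 0.191 ]
top blue [283  79   9  11  79] [286.9747  83.8734] [ 0.9382 -0.0389  0.003 ] [ 0.8683 -0.0201  0.191 ]
top blue [173  85  11  11  98] [178.2041  90.    ] [0.9197 0.3167 0.003 ] [0.8528 0.2787 0.191 ]
top blue [233 112  29   6  78] [249.5769 114.1923] [0.8375 0.085  0.003 ] [0.7837 0.084  0.191 ]
top blue [277 170  23  12  97] [289.2784 173.866 ] [ 0.6406 -0.0406  0.003 ] [ 0.6183 -0.0215  0.191 ]
top blue [274 179  25  17 128] [285.1641 189.3047] [ 0.5909 -0.0264  0.003 ] [ 0.5765 -0.0095  0.191 ]
top blue [150 211  34  34 918] [166.7113 227.5741] [0.4741 0.3507 0.003 ] [0.4784 0.3072 0.191 ]
top blue [375 272 137   3 233] [457.1717 273.4979] [ 0.3163 -0.5686  0.003 ] [ 0.3458 -0.4651  0.191 ]
green 349.39516129032256 222.91129032258064
```

View pics/crop1.png

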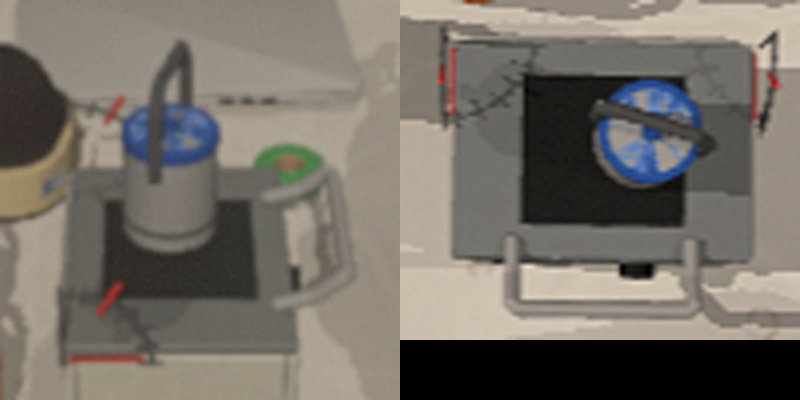

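The crop confirms it. The steel canister with the blue cap stands on the lid, with its cap centred at top px (286.8,183.3). The handle runs from (275,177.5) to (302.5,186.3), and the bar lies at about row 226.

```bash
cat >> h.py <<'E'
def go(target,yheading=None,s=None):
    "tool-frame shift (units of 60 mm) and spin (units 10 deg) to reach target with tool y heading (deg)"
    s=s or sense(); R=Ro.from_quat(s["eef_rot"]).as_matrix()
    sl=R.T@(np.array(target)-s["tcp_pos"])/.06
    h=np.degrees(np.arctan2(R[1,1],R[0,1])); sp=0 if yheading is None else -((yheading-h+90)%180-90)/10
    return np.round(sl,3),round(sp,3),round(h,2)
E
python3 - <<'E'
from h import *
np.set_printoptions(precision=4,suppress=True)
print(imaging.get_image("wrist")["T_tool_cam"])
c=cam("top")
for uv,z in (((286.75,183.25),.191),((288.75,181.9),.242),((275,177.5),.242),((302.5,186.3),.242),((253.75,225.5),.128),((297.5,227),.128)): print(uv,atz(c,uv,z))
print(go((.269,-.673,.38)),go((.593,-.014,.38),-17.6))
E
```

```text
[[ 0.0006 -0.9498 -0.3127  0.0799]
 [ 1.      0.0007  0.      0.0004]
 [ 0.0002 -0.3127  0.9498 -0.1241]
 [ 0.      0.      0.      1.    ]]
(286.75, 183.25) [ 0.5929 -0.0141  0.191 ]
(288.75, 181.9) [ 0.5915 -0.0145  0.242 ]
(275, 177.5) [0.6033 0.0205 0.242 ]
(302.5, 186.3) [ 0.5798 -0.0496  0.242 ]
(253.75, 225.5) [0.4794 0.076  0.128 ]
(297.5, 227) [ 0.4735 -0.0483  0.128 ]
(array([ 0.005, -0.004, -2.166]), 0, np.float64(-68.24)) (array([ 9.093, -8.202, -2.167]), np.float64(-5.064), np.float64(-68.24))
```

Call:
{"api": "servo_tool", "payload": {
  "series": [
    {"slide": [0,0,-1],"spin": 0,"claw": -1},
    {"slide": [0,0,-2],"spin": 0,"claw": -1},
    {"slide": [0.7,-0.63,-2.17],"spin": -1,"claw": -1},
    {"slide": [1.4,-1.26,-2.17],"spin": -2,"claw": -1},
    {"slide": [2.1,-1.9,-2.17],"spin": -3,"claw": -1},
    {"slide": [2.8,-2.53,-2.17],"spin": -4,"claw": -1},
    {"slide": [3.5,-3.16,-2.17],"spin": -5,"claw": -1},
    {"slide": [4.2,-3.8,-2.17],"spin": -5.06,"claw": -1},
    {"slide": [4.9,-4.42,-2.17],"spin": -5.06,"claw": -1},
    {"slide": [5.6,-5.05,-2.17],"spin": -5.06,"claw": -1},
    {"slide": [6.3,-5.68,-2.17],"spin": -5.06,"claw": -1},
    {"slide": [7.0,-6.31,-2.17],"spin": -5.06,"claw": -1}
  ]
}}

```text
time: 2.3
tcp_pos: [0.519, -0.1645, 0.3805]
eef_rot: [0.807, 0.59, 0.0, 0.0]
ft_force: [0.4, 0.2, 0.2]
opening: 0.0853
grasp_force: 0.0
```

Run:
```python
from h import *
s=sense();print(s["time"],s["tcp_pos"],s["joint_pos"],go((.593,-.014,.38),-17.6))
```

```text
2.3 [ 0.51902602 -0.16447541  0.38052775] [ 0.51024225  0.24303862 -0.35213456  1.85548318  0.09584095  1.0586236
 -0.18759722] (array([2.764, 0.414, 0.008]), np.float64(-0.006), np.float64(-17.66))
```

Call:
{"api": "servo_tool", "payload": {
  "series": [
    {"slide": [1,0.15,0],"spin": 0,"claw": -1},
    {"slide": [2,0.3,0],"spin": 0,"claw": -1},
    {"slide": [2.76,0.41,0],"spin": 0,"claw": -1},
    {"slide": [2.76,0.41,0],"spin": 0,"claw": -1}
  ]
}}

```text
time: 2.8
tcp_pos: [0.5932, -0.0101, 0.3805]
eef_rot: [0.805, 0.594, 0.001, -0.001]
ft_force: [-0.7, -0.2, -0.9]
opening: 0.0853
grasp_force: 0.0
```

Run:
```python
from h import *
np.set_printoptions(precision=4,suppress=True)
c=cam("wrist");s=sense();print(s["time"],s["tcp_pos"])
cv2.imwrite("pics/w1.png",cv2.resize(c["img"][:,:,::-1],(800,600)))
for th in("canister","lid_bar"):
    for q in models.pinpoint(th,"wrist")[:2]: print(th,q["at"],q["score"],atz(c,q["at"],.107 if th=="canister" else .128))
print(proj(c,[[.593,-.014,.191],[.592,-.014,.242],[.6,.012,.242],[.584,-.04,.242]]))
```

```text
2.85 [ 0.5925 -0.0134  0.3802]
canister [331.9, 42.6] 0.88 [0.7265 0.0948 0.107 ]
canister [353.6, 115.6] 0.75 [0.7348 0.0038 0.107 ]
lid_bar [158.6, 170.0] 0.95 [0.4766 0.0139 0.128 ]
[[251.9747 176.8707]
 [251.0906 191.486 ]
 [251.0754 162.2534]
 [251.1049 218.9865]]
```

View pics/w1.png

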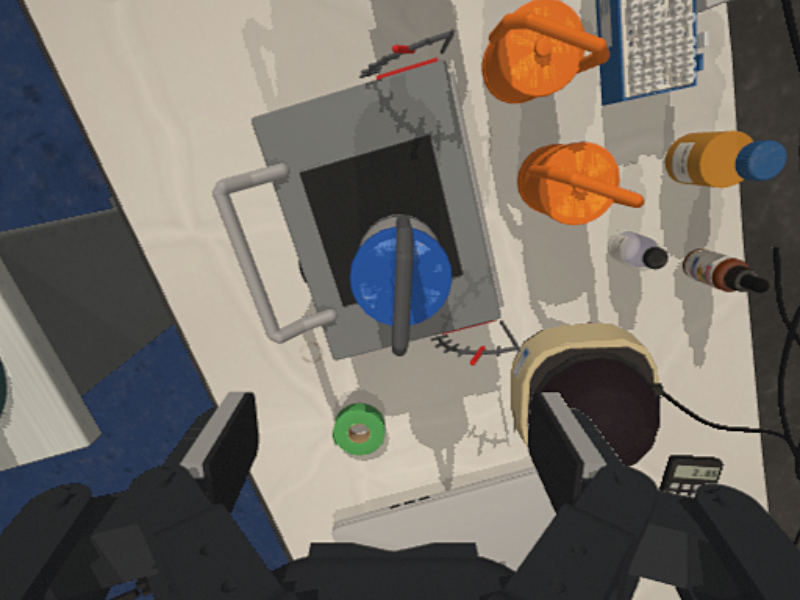

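The wrist view shows the handle running from about (404,222) to (400,345) in the 800-scale view, over the blue cap centred at (401,276). The bar is on the left, from about (222,190) to (278,335).

Run:
```python
from h import *
np.set_printoptions(precision=4,suppress=True)
c=cam("wrist");print(c["f"])
im=c["img"].astype(int); hsv=cv2.cvtColor(c["img"],cv2.COLOR_RGB2HSV)
# handle centre: dark desaturated run between blue, per row
P=[]
for v in range(150,212,6):
    row=im[v,235:280]; d=np.where((row.max(1)<110)&(np.ptp(row,axis=1)<25))[0]+235
    d=d[(d>246)&(d<268)]
    if len(d)>3: P.append((d.mean(),v)); print(v,d.min(),d.max(),atz(c,P[-1],.242))
m=cv2.inRange(hsv,(100,110,60),(125,255,255));m[:130]=0;m[215:]=0;m[:,:215]=0;m[:,300:]=0
p=np.argwhere(m)[:,::-1].astype(np.int32);(x,y),(w,h),a=cv2.fitEllipse(cv2.convexHull(p));print("cap",x,y,w,h,atz(c,(x,y),.191),atz(c,(x,y),.188))
for uv in((222,190),(278,335)): print(atz(c,np.array(uv)*.64,.128))
```

```text
301.46179710879653
150 253 262 [0.6071 0.0133 0.242 ]
156 253 263 [0.606  0.0081 0.242 ]
162 253 262 [0.604  0.0031 0.242 ]
168 253 262 [ 0.6023 -0.0021  0.242 ]
174 252 262 [ 0.6003 -0.0072  0.242 ]
180 252 263 [ 0.5991 -0.0127  0.242 ]
186 252 261 [ 0.5965 -0.0178  0.242 ]
192 252 261 [ 0.5948 -0.0233  0.242 ]
198 252 260 [ 0.5926 -0.0287  0.242 ]
204 247 267 [ 0.5918 -0.0345  0.242 ]
210 247 267 [ 0.59   -0.0402  0.242 ]
cap 255.6566162109375 169.5271759033203 63.906494140625 66.00816345214844 [ 0.5973 -0.015   0.191 ] [ 0.5971 -0.0157  0.188 ]
[0.4797 0.0692 0.128 ]
[ 0.4754 -0.0573  0.128 ]
```

Run:
```python
from h import *
print(go((.5965,-.015,.241),-18.8))
```

```text
(array([0.067, 0.065, 2.317]), np.float64(0.102), np.float64(-17.78))
```

Call:
{"api": "servo_tool", "payload": {
  "force": 50,
  "series": [
    {"slide": [0.07,0.065,0.5],"spin": 0.1,"claw": -0.4},
    {"slide": [0.07,0.065,1.2],"spin": 0.1,"claw": -0.3},
    {"slide": [0.07,0.065,1.8],"spin": 0.1,"claw": -0.3},
    {"slide": [0.07,0.065,2.2],"spin": 0.1,"claw": -0.3},
    {"slide": [0.07,0.065,2.31],"spin": 0.1,"claw": -0.3},
    {"slide": [0.07,0.065,2.31],"spin": 0.1,"claw": -0.3},
    {"slide": [0.07,0.065,2.31],"spin": 0.1,"claw": -0.3}
  ]
}}

```text
time: 3.88
tcp_pos: [0.598, -0.0131, 0.243]
eef_rot: [0.812, 0.583, 0.001, 0.001]
ft_force: [-0.0, 0.2, -0.3]
opening: 0.0555
grasp_force: 0.0
```

Run:
```python
from h import *
c=cam("wrist");s=sense();print(s["time"],s["tcp_pos"],s["opening"],s["ft_force"])
cv2.imwrite("pics/w2.png",cv2.resize(c["img"][:,:,::-1],(640,480)))
print(proj(c,[s["tcp_pos"]])*1.25)
```

```text
3.925 [ 0.5979441  -0.01298126  0.24296165] 0.05529753545057083 [ 0.46712809  0.87297819 -0.92030051]
[[313.74524397 339.29647989]]
```

View pics/w2.png

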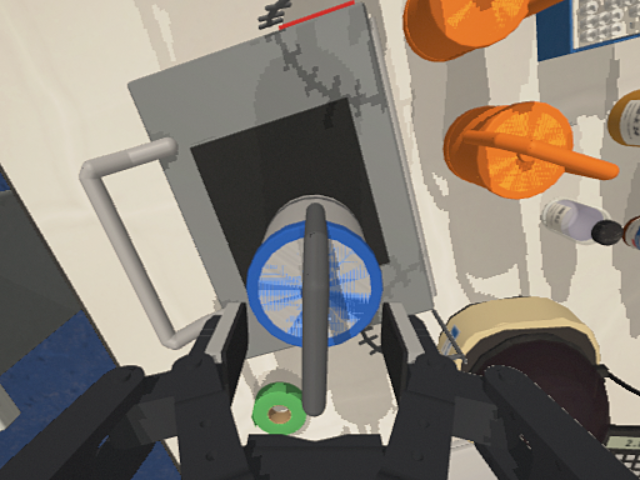

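The handle runs down column 315 of the 640-scale view, from row 205 to 410. It sits midway between the fingers, and the TCP projects to (314,339).

Call:
{"api": "servo_tool", "payload": {
  "force": 50,
  "series": [
    {"slide": [0,0,0],"spin": 0,"claw": 0.5},
    {"slide": [0,0,0],"spin": 0,"claw": 1},
    {"slide": [0,0,0],"spin": 0,"claw": 1},
    {"slide": [0,0,0],"spin": 0,"claw": 1},
    {"slide": [0,0,0],"spin": 0,"claw": 1}
  ]
}}

```text
time: 4.55
tcp_pos: [0.5976, -0.0128, 0.2419]
eef_rot: [0.812, 0.583, 0.0, 0.0]
ft_force: [0.7, 0.7, 2.6]
opening: 0.0083
grasp_force: 48.8
```

Call:
{"api": "servo_tool", "payload": {
  "series": [
    {"slide": [0,0,-0.3],"spin": 0,"claw": 1},
    {"slide": [0,0,-0.8],"spin": 0,"claw": 1},
    {"slide": [0,0,-1.2],"spin": 0,"claw": 1},
    {"slide": [0,0,-1.2],"spin": 0,"claw": 1}
  ]
}}

```text
time: 5.05
tcp_pos: [0.5981, -0.0125, 0.3159]
eef_rot: [0.812, 0.583, 0.002, 0.001]
ft_force: [0.7, -0.4, -2.0]
opening: 0.0079
grasp_force: 48.8
```

Run:
```python
from h import *
np.set_printoptions(precision=4,suppress=True)
s=sense();print(s["time"],s["tcp_pos"],s["ft_force"],s["opening"])
c=cam("top")
for th in("canister","round_mat"):
  for q in models.pinpoint(th,"top")[:4]: print(th,q["at"],q["score"])
hsv=cv2.cvtColor(c["img"],cv2.COLOR_RGB2HSV); m=cv2.inRange(hsv,(100,110,60),(125,255,255));m[:205]=0;m[250:]=0;m[:,:140]=0;m[:,190:]=0
e=cv2.fitEllipse(cv2.convexHull(np.argwhere(m)[:,::-1].astype(np.int32)));X=atz(c,e[0],.003);print(e,X)
print(go((X[0],X[1],s["tcp_pos"][2])))
```

```text
5.05 [ 0.5981 -0.0125  0.3159] [ 0.7091 -0.4431 -1.9833] 0.007888012269899098
canister [197.8, 166.5] 0.85
canister [279.0, 139.6] 0.71
canister [244.9, 139.2] 0.61
canister [287.2, 184.0] 0.55
round_mat [168.9, 230.3] 0.74
((166.71826171875, 227.576416015625), (33.39425277709961, 34.42293167114258), 26.525123596191406) [0.4741 0.3506 0.003 ]
(array([ 5.094, -3.862, -0.054]), 0, np.float64(-18.64))
```

Call:
{"api": "servo_tool", "payload": {
  "series": [
    {"slide": [0.3,-0.23,0],"spin": 0,"claw": 1},
    {"slide": [0.8,-0.61,0],"spin": 0,"claw": 1},
    {"slide": [1.4,-1.06,0],"spin": 0,"claw": 1},
    {"slide": [2.0,-1.52,0],"spin": 0,"claw": 1},
    {"slide": [2.6,-1.97,0],"spin": 0,"claw": 1},
    {"slide": [3.1,-2.35,0],"spin": 0,"claw": 1},
    {"slide": [3.4,-2.58,0],"spin": 0,"claw": 1},
    {"slide": [3.5,-2.65,0],"spin": 0,"claw": 1},
    {"slide": [3.5,-2.65,0],"spin": 0,"claw": 1},
    {"slide": [3.5,-2.65,0],"spin": 0,"claw": 1}
  ]
}}

```text
time: 6.45
tcp_pos: [0.5141, 0.2351, 0.313]
eef_rot: [0.813, 0.582, -0.001, 0.0]
ft_force: [-0.6, -0.3, -2.7]
opening: 0.0082
grasp_force: 48.8
```

Run:
```python
from h import *
np.set_printoptions(precision=4,suppress=True)
c=cam("wrist");s=sense();print(s["time"],s["tcp_pos"],s["opening"])
cv2.imwrite("pics/w3.png",cv2.resize(c["img"][:,:,::-1],(640,480)))
for q in models.regions_of("round_mat","wrist")[:2]:
    e=cv2.fitEllipse(cv2.convexHull(np.argwhere(q["mask"])[:,::-1].astype(np.int32)))
    print(q["score"],e,atz(c,e[0],.003))
th=np.linspace(0,6.28,9)[:-1]
print(proj(c,np.c_[.4741+.055*np.cos(th),.3506+.055*np.sin(th),0*th+.003])*1.25)
```

```text
6.5 [0.5141 0.2352 0.3132] 0.007833125834589727
0.8 ((197.651611328125, 79.36973571777344), (80.47996520996094, 87.64965057373047), 161.02041625976562) [0.4774 0.3516 0.003 ]
[[292.5521  83.5389]
 [265.3106  50.5854]
 [224.6902  47.6048]
 [196.7457  76.6712]
 [197.9173 118.3776]
 [225.3456 148.1359]
 [262.9065 150.7473]
 [290.6624 124.9699]]
```

View pics/w3.png

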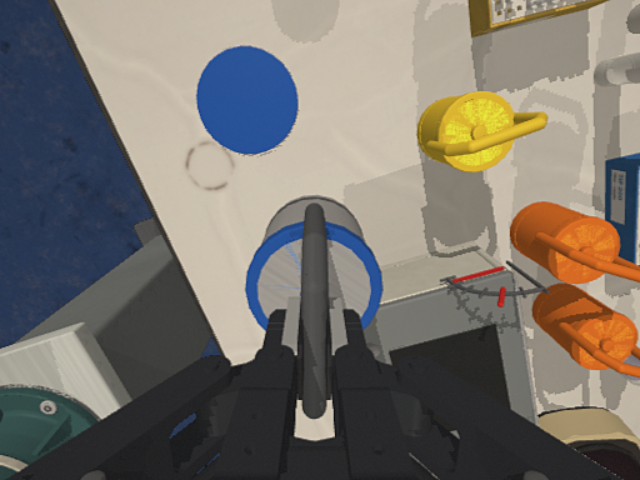

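The mat is fully in view at about (247,101), and the canister hangs upright in the grip. The centrifuge face is at about y=0.54, so it is clear.

Run:
```python
from h import *
print(go((.477,.353,.143)))
```

```text
(array([ 1.659, -1.216,  2.837]), 0, np.float64(-18.78))
```

Call:
{"api": "servo_tool", "payload": {
  "series": [
    {"slide": [0.5,-0.37,0],"spin": 0,"claw": 1},
    {"slide": [1.1,-0.81,0],"spin": 0,"claw": 1},
    {"slide": [1.5,-1.1,0.2],"spin": 0,"claw": 1},
    {"slide": [1.66,-1.22,0.7],"spin": 0,"claw": 1},
    {"slide": [1.66,-1.22,1.3],"spin": 0,"claw": 1},
    {"slide": [1.66,-1.22,1.9],"spin": 0,"claw": 1},
    {"slide": [1.66,-1.22,2.4],"spin": 0,"claw": 1},
    {"slide": [1.66,-1.22,2.7],"spin": 0,"claw": 1},
    {"slide": [1.66,-1.22,2.8],"spin": 0,"claw": 1},
    {"slide": [1.66,-1.22,2.82],"spin": 0,"claw": 1},
    {"slide": [1.66,-1.22,2.82],"spin": 0,"claw": 1},
    {"slide": [1.66,-1.22,2.82],"spin": 0,"claw": 1}
  ]
}}

```text
time: 8.05
tcp_pos: [0.4765, 0.3552, 0.1454]
eef_rot: [0.812, 0.583, 0.001, -0.0]
ft_force: [-0.1, -0.2, -3.0]
opening: 0.0084
grasp_force: 48.8
```

Run:
```python
from h import *
np.set_printoptions(precision=4,suppress=True)
a=cam("top");b=cam("side");s=sense();print(s["time"],s["tcp_pos"],s["opening"],s["ft_force"],go((.477,.353,.138)))
```

```text
8.15 [0.4763 0.355  0.145 ] 0.008018948561333047 [ 0.2293  0.2102 -2.1665] (array([-0.028,  0.022,  0.117]), 0, np.float64(-18.64))
```

Call:
{"api": "servo_tool", "payload": {
  "series": [
    {"slide": [-0.03,0.02,0.04],"spin": 0,"claw": 1},
    {"slide": [-0.03,0.02,0.07],"spin": 0,"claw": 1},
    {"slide": [-0.03,0.02,0.1],"spin": 0,"claw": 1},
    {"slide": [-0.03,0.02,0.1],"spin": 0,"claw": 1}
  ]
}}

```text
time: 8.65
tcp_pos: [0.4764, 0.3526, 0.1381]
eef_rot: [0.812, 0.583, -0.0, -0.0]
ft_force: [-0.1, -0.1, -1.9]
opening: 0.0083
grasp_force: 48.8
```

Call:
{"api": "servo_tool", "payload": {
  "series": [
    {"slide": [0,0,0.02],"spin": 0,"claw": 1},
    {"slide": [0,0,0.03],"spin": 0,"claw": 1},
    {"slide": [0,0,0.03],"spin": 0,"claw": 1}
  ]
}}

```text
time: 9.02
tcp_pos: [0.4768, 0.3532, 0.1379]
eef_rot: [0.812, 0.583, 0.001, 0.0]
ft_force: [-1.0, -2.4, 6.2]
opening: 0.0079
grasp_force: 49.7
```

Call:
{"api": "servo_tool", "payload": {
  "series": [
    {"slide": [0,0,0],"spin": 0,"claw": 0.3},
    {"slide": [0,0,0],"spin": 0,"claw": -0.3},
    {"slide": [0,0,0],"spin": 0,"claw": -0.3},
    {"slide": [0,0,0],"spin": 0,"claw": -0.3},
    {"slide": [0,0,-0.5],"spin": 0,"claw": -0.3},
    {"slide": [0,0,-1.4],"spin": 0,"claw": -0.3},
    {"slide": [0,0,-2.3],"spin": 0,"claw": -0.3},
    {"slide": [0,0,-2.3],"spin": 0,"claw": -0.3},
    {"slide": [0,0,-2.3],"spin": 0,"claw": -0.3}
  ]
}}

```text
time: 10.15
tcp_pos: [0.4763, 0.3521, 0.2743]
eef_rot: [0.812, 0.583, -0.0, 0.0]
ft_force: [-0.2, 0.0, 0.2]
opening: 0.0556
grasp_force: 0.0
```

Run:
```python
from h import *
np.set_printoptions(precision=4,suppress=True)
c=cam("wrist");s=sense();print(s["time"],s["tcp_pos"],s["opening"],s["ft_force"])
cv2.imwrite("pics/w4.png",cv2.resize(c["img"][:,:,::-1],(640,480)))
th=np.linspace(0,6.28,9)[:-1]; ci=np.c_[np.cos(th),np.sin(th)]
print(proj(c,np.c_[[.477,.3513]+.055*ci,0*th+.003])*1.25)
print(proj(c,[[.477,.3513,.087],[.477,.3513,.138]])*1.25)
```

```text
10.2 [0.476  0.3517 0.2734] 0.055576451007383385 [-0.3046  0.1129 -0.3884]
[[364.5916 180.8716]
 [338.8384 149.8334]
 [297.7324 146.9338]
 [267.6602 174.1957]
 [266.4558 213.3829]
 [292.5975 241.3809]
 [330.5779 243.9132]
 [360.2543 219.7795]]
[[315.0809 217.1972]
 [315.2745 234.884 ]]
```

View pics/w4.png

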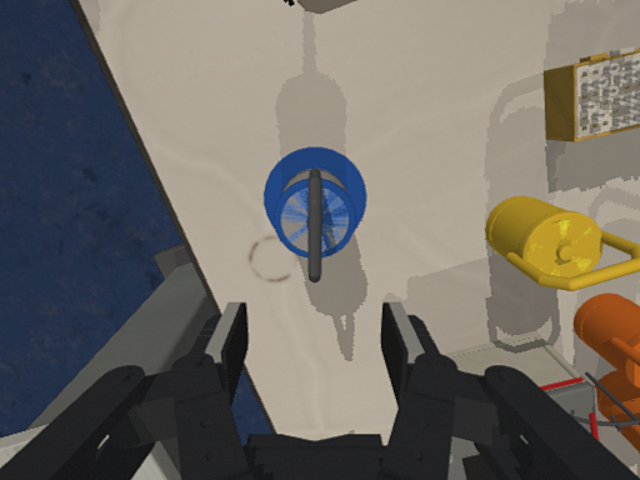

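The canister stands upright in the middle of the mat: the mat centre is at (315,195), and the cap at (317,217) matches the projected position. Next is the bar.

Run:
```python
from h import *
print(go((.477,.012,.25),-2.4))
```

```text
(array([-5.358,  1.827,  0.4  ]), np.float64(-1.625), np.float64(-18.65))
```

Call:
{"api": "servo_tool", "payload": {
  "series": [
    {"slide": [-0.5,0.17,0],"spin": -0.4,"claw": -0.3},
    {"slide": [-1.3,0.44,0],"spin": -0.8,"claw": -0.3},
    {"slide": [-2.2,0.75,0],"spin": -1.2,"claw": -0.3},
    {"slide": [-3.1,1.06,0.1],"spin": -1.62,"claw": -0.3},
    {"slide": [-4.0,1.36,0.2],"spin": -1.62,"claw": -0.3},
    {"slide": [-4.8,1.64,0.3],"spin": -1.62,"claw": -0.3},
    {"slide": [-5.36,1.83,0.4],"spin": -1.62,"claw": -0.3},
    {"slide": [-5.36,1.83,0.4],"spin": -1.62,"claw": -0.3},
    {"slide": [-5.36,1.83,0.4],"spin": -1.62,"claw": -0.3}
  ]
}}

```text
time: 11.32
tcp_pos: [0.4772, 0.0134, 0.2497]
eef_rot: [0.722, 0.692, -0.0, -0.001]
ft_force: [-0.3, -0.6, 0.8]
opening: 0.0555
grasp_force: 0.0
```

Run:
```python
from h import *
np.set_printoptions(precision=4,suppress=True)
c=cam("wrist");s=sense();print(s["time"],s["tcp_pos"],s["opening"])
cv2.imwrite("pics/w5.png",cv2.resize(c["img"][:,:,::-1],(640,480)))
for q in models.pinpoint("lid_bar","wrist")[:2]: print(np.array(q["at"])*1.25,q["score"],atz(c,q["at"],.128))
print(proj(c,[[.477,.012,.128],[.4796,.072,.128],[.4744,-.048,.128]])*1.25)
print(go((.477,.012,.129),-2.4))
```

```text
11.375 [0.4775 0.0141 0.25  ] 0.05540602124038775
[313.875 244.5  ] 0.81 [0.4767 0.0107 0.128 ]
[[314.2633 242.6544]
 [314.4652 153.1664]
 [314.0887 320.0634]]
(array([-0.041, -0.008,  2.021]), np.float64(0.011), np.float64(-2.29))
```

View pics/w5.png

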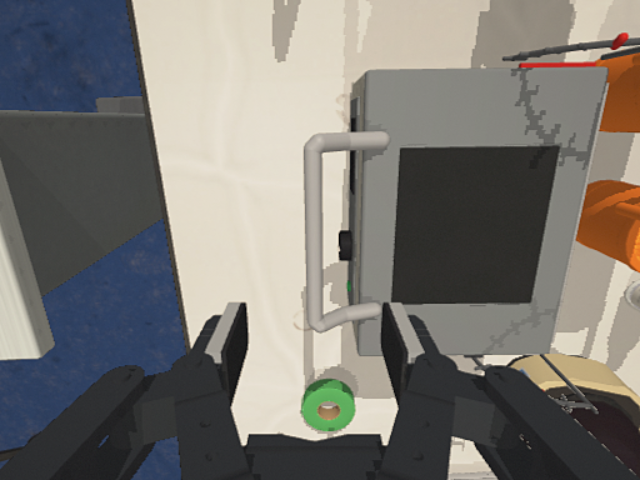

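The bar lies along column 315, from row 145 to 325, as predicted at x=0.477. Its yaw agrees with −2.4°, so I'll descend with a narrower opening.

Call:
{"api": "servo_tool", "payload": {
  "force": 45,
  "series": [
    {"slide": [-0.02,0,0.4],"spin": 0,"claw": 0.2},
    {"slide": [-0.02,0,1.0],"spin": 0,"claw": 0.2},
    {"slide": [-0.02,0,1.6],"spin": 0,"claw": 0.2},
    {"slide": [-0.02,0,1.9],"spin": 0,"claw": 0.2},
    {"slide": [-0.02,0,2.01],"spin": 0,"claw": 0.2},
    {"slide": [-0.02,0,2.01],"spin": 0,"claw": 0.2},
    {"slide": [-0.02,0,2.01],"spin": 0,"claw": 0.2},
    {"slide": [-0.02,0,2.01],"spin": 0,"claw": 1},
    {"slide": [-0.02,0,2.01],"spin": 0,"claw": 1},
    {"slide": [-0.02,0,2.01],"spin": 0,"claw": 1},
    {"slide": [-0.02,0,2.01],"spin": 0,"claw": 1}
  ]
}}

```text
time: 12.8
tcp_pos: [0.4766, 0.0116, 0.1306]
eef_rot: [0.722, 0.692, -0.001, -0.0]
ft_force: [-1.8, 0.3, 5.5]
opening: 0.0102
grasp_force: 43.8
```

Run:
```python
from h import *
np.set_printoptions(precision=3,suppress=True)
s=sense();print(s["time"],s["tcp_pos"],s["opening"],s["ft_force"],s["wrist_torque"],go(s["tcp_pos"])[2],s["grasp_force"])
p0=np.arctan2(33,195)
u=np.array([np.cos(np.radians(-2.4)),np.sin(np.radians(-2.4)),0])
hinge=s["tcp_pos"]+.195*u-[0,0,.033]
R=Ro.from_quat(s["eef_rot"]).as_matrix()
for a in list(range(5,61,5)):
    q=p0+np.radians(a);X=hinge-.19777*np.cos(q)*u+np.array([0,0,.19777*np.sin(q)])
    print(a,R.T@(X-s["tcp_pos"])/.06,X)
```

```text
12.8 [0.477 0.012 0.131] 0.01024544020285639 [-1.823  0.293  5.482] [0.154 0.599 0.126] -2.4 43.8145637512207
5 [-0.     0.06  -0.281] [0.48  0.011 0.147]
10 [-0.001  0.144 -0.556] [0.485 0.011 0.164]
15 [-0.001  0.252 -0.823] [0.492 0.011 0.18 ]
20 [-0.001  0.382 -1.079] [0.5   0.011 0.195]
25 [-0.001  0.535 -1.323] [0.509 0.01  0.21 ]
30 [-0.002  0.708 -1.552] [0.519 0.01  0.224]
35 [-0.002  0.901 -1.766] [0.531 0.009 0.236]
40 [-0.002  1.111 -1.962] [0.543 0.009 0.248]
45 [-0.002  1.338 -2.139] [0.557 0.008 0.259]
50 [-0.002  1.579 -2.296] [0.571 0.008 0.268]
55 [-0.003  1.833 -2.431] [0.587 0.007 0.276]
60 [-0.003  2.097 -2.543] [0.603 0.006 0.283]
```

Call:
{"api": "servo_tool", "payload": {
  "series": [
    {"slide": [0,0.03,-0.14],"spin": 0,"claw": 1},
    {"slide": [0,0.06,-0.28],"spin": 0,"claw": 1},
    {"slide": [0,0.1,-0.42],"spin": 0,"claw": 1},
    {"slide": [0,0.144,-0.556],"spin": 0,"claw": 1},
    {"slide": [0,0.195,-0.69],"spin": 0,"claw": 1},
    {"slide": [0,0.252,-0.823],"spin": 0,"claw": 1},
    {"slide": [0,0.315,-0.952],"spin": 0,"claw": 1},
    {"slide": [0,0.382,-1.079],"spin": 0,"claw": 1},
    {"slide": [0,0.382,-1.079],"spin": 0,"claw": 1}
  ]
}}

```text
time: 13.92
tcp_pos: [0.4986, 0.0109, 0.1951]
eef_rot: [0.722, 0.692, -0.002, -0.001]
ft_force: [-5.7, 2.8, -0.1]
opening: 0.0104
grasp_force: 43.9
```

Call:
{"api": "servo_tool", "payload": {
  "series": [
    {"slide": [0,0.075,-0.124],"spin": 0,"claw": 1},
    {"slide": [0,0.153,-0.244],"spin": 0,"claw": 1},
    {"slide": [0,0.24,-0.36],"spin": 0,"claw": 1},
    {"slide": [0,0.326,-0.473],"spin": 0,"claw": 1},
    {"slide": [0,0.519,-0.687],"spin": 0,"claw": 1},
    {"slide": [0,0.729,-0.883],"spin": 0,"claw": 1},
    {"slide": [0,0.956,-1.06],"spin": 0,"claw": 1},
    {"slide": [0,1.197,-1.217],"spin": 0,"claw": 1},
    {"slide": [0,1.325,-1.286],"spin": 0,"claw": 1},
    {"slide": [0,1.451,-1.352],"spin": 0,"claw": 1},
    {"slide": [0,1.451,-1.352],"spin": 0,"claw": 1},
    {"slide": [0,1.451,-1.352],"spin": 0,"claw": 1}
  ]
}}

```text
time: 15.42
tcp_pos: [0.5869, 0.0082, 0.2792]
eef_rot: [0.722, 0.692, -0.0, -0.0]
ft_force: [-9.1, 2.6, 14.0]
opening: 0.0104
grasp_force: 46.4
```

Run:
```python
from h import *
np.set_printoptions(precision=4,suppress=True)
s=sense();print(s["time"],s["tcp_pos"],s["opening"],s["ft_force"])
a=cam("side");b=cam("top")
for n,c in(("side",a),("top",b)):
    for q in models.pinpoint("lid_bar",n)[:2]: print(n,q["at"],q["score"])
    print(proj(c,[s["tcp_pos"]]))
cv2.imwrite("pics/lid1.png",cv2.resize(a["img"][95:215,200:330],(780,720*1),interpolation=cv2.INTER_CUBIC)[:600,:,::-1])
```

```text
15.425 [0.5869 0.0082 0.2792] 0.01042551633604706 [-9.0501  2.6243 14.011 ]
side [258.9, 112.5] 0.9
[[258.4454 109.3738]]
top [279.8, 180.7] 0.87
[[281.0253 182.4036]]
```

View pics/lid1.png

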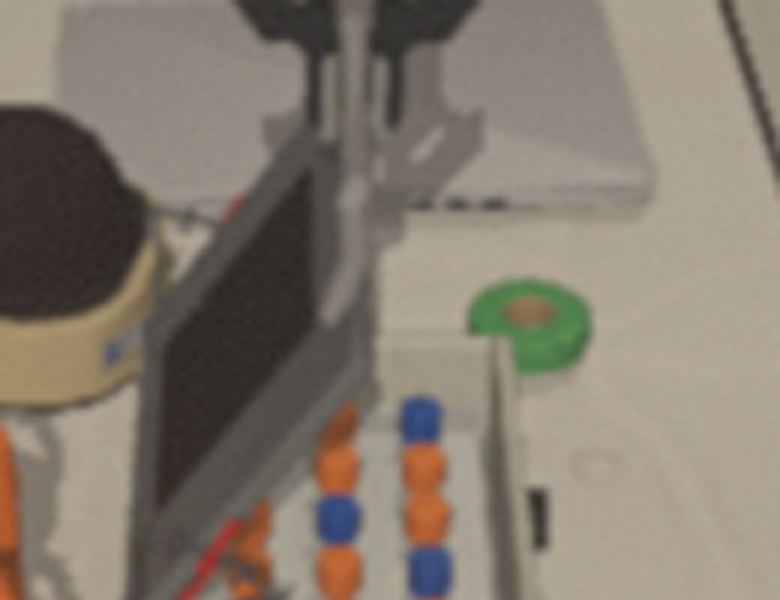

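The lid is up with the bar still in the fingers. The near red pointer and mark are at about (215,560) in the crop. The force pushes radially outward, so I'll ease outward while going on to about 60°, then check against a projected model.

Call:
{"api": "servo_tool", "payload": {
  "series": [
    {"slide": [0,-0.01,-0.04],"spin": 0,"claw": 1},
    {"slide": [0,0.07,-0.09],"spin": 0,"claw": 1},
    {"slide": [0,0.15,-0.125],"spin": 0,"claw": 1},
    {"slide": [0,0.22,-0.155],"spin": 0,"claw": 1},
    {"slide": [0,0.22,-0.155],"spin": 0,"claw": 1},
    {"slide": [0,0.22,-0.155],"spin": 0,"claw": 1}
  ]
}}

```text
time: 16.38
tcp_pos: [0.6017, 0.0077, 0.2861]
eef_rot: [0.722, 0.692, 0.001, -0.0]
ft_force: [-2.2, 4.4, 2.5]
opening: 0.0106
grasp_force: 44.7
```

Run:
```python
from h import *
np.set_printoptions(precision=4,suppress=True)
c=cam("side");s=sense();print(s["time"],s["tcp_pos"],s["opening"],s["ft_force"],s["grasp_force"])
d=s["tcp_pos"]-np.array([.4766,.0116,.1306]);ch=np.hypot(np.hypot(d[0],d[1]),d[2])
print("chord angle",np.degrees(2*np.arcsin(ch/2/.19777)),"from x",np.degrees(np.arccos((.195-d[0])/.19777))-9.6)
y=np.radians(-2.4);u=np.array([np.cos(y),np.sin(y),0]);v=np.array([-u[1],u[0],0]);z=np.array([0,0,1.])
H=np.array([.4766,.0116,0])+.195*u+.095*z
S=6;x0,y0=205,105;im=cv2.resize(c["img"][y0:205,x0:335],None,fx=S,fy=S,interpolation=cv2.INTER_CUBIC)[:,:,::-1].copy()
im0=im.copy()
def ln(P,col):
    p=((proj(c,P)-[x0,y0]+.5)*S).astype(int);cv2.polylines(im,[p.reshape(-1,1,2)],False,col,1)
for t,col in((55,(0,255,255)),(60,(0,255,0)),(65,(255,0,255))):
    a=np.radians(t);f=-u*np.cos(a)+z*np.sin(a);n=u*np.sin(a)+z*np.cos(a)
    ln([H+.11*v,H+.11*v+.16*f,H-.11*v+.16*f],col); ln([H+.11*v+.01*n,H+.11*v+.16*f+.01*n,H-.11*v+.16*f+.01*n,H-.11*v+.01*n],col)
ln([H+.11*v,H+.11*v-.16*u,H-.11*v-.16*u],(255,255,255))
print(im.shape)
cv2.imwrite("pics/lid2.png",im)
b=c["img"][170:205,205:255];cv2.imwrite("pics/lid2z.png",cv2.resize(b,None,fx=12,fy=12,interpolation=cv2.INTER_CUBIC)[:,:,::-1])
```

```text
16.425 [0.6017 0.0077 0.2861] 0.010112136747438055 [-3.6928  3.0958  2.8408] 44.72816526889801
chord angle 60.619150935978126 from x 59.693797257679144
(600, 780, 3)
```

View pics/lid2.png

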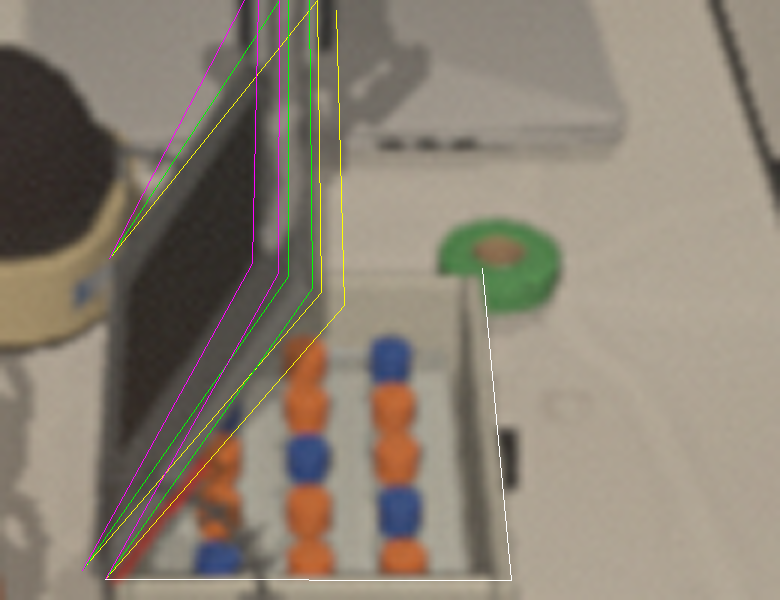

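The near red pointer now runs in one line, from about (110,575) to (215,460). I'll quantify it against the fixed red tick in the first picture, with no further viewing.

Run:
```python
from h import *
np.set_printoptions(precision=2,suppress=True)
c=cam("side")
old=cv2.resize(cv2.imread("pics/side0.png"),(512,384),interpolation=cv2.INTER_AREA)[:,:,::-1]
y=np.radians(-2.4);u=np.array([np.cos(y),np.sin(y),0]);v=np.array([-u[1],u[0],0])
H=np.array([.4766,.0116,0])+.195*u+np.array([0,0,.095])
def plane(uv,off):
    o,d=ray(c,uv);P0=H+off*v;P=o+d*((P0-o)@v)/(d@v);q=P-P0;return -q@u*1e3,q[2]*1e3
for nm,im in(("old",old),("now",c["img"])):
    i=im.astype(int);m=((i[...,0]-i[...,1]>45)&(abs(i[...,1]-i[...,2])<32)&(i[...,1]<95)).astype(np.uint8)
    k,l,st,ce=cv2.connectedComponentsWithStats(m[115:210,200:270])
    for j in range(1,k):
        if st[j,4]<4: continue
        p=np.argwhere(l==j)[:,::-1]+[200,115]; 
        off=.112 if ce[j][1]>45 else -.112
        q=np.array([plane(a,off) for a in p]);w=q-q.mean(0);vv=np.linalg.svd(w)[2][0]
        print(nm,st[j,4],"px",p.min(0),p.max(0),"plane mean",q.mean(0),"ang",np.degrees(np.arctan2(*q.mean(0)[::-1])),"dir",np.degrees(np.arctan(vv[1]/vv[0])),"r",np.hypot(*q.T).min(),np.hypot(*q.T).max())
```

```text
old 11 px [236 128] [239 134] plane mean [31.22 55.66] ang 60.70928099114582 dir 64.21612685056505 r 54.10194585111383 74.34968909072097
old 24 px [200 174] [202 193] plane mean [-45.03  51.32] ang 131.26620046028106 dir 84.07265931995974 r 52.48417847475607 91.37870737505054
old 27 px [233 181] [239 189] plane mean [34.17 49.67] ang 55.47166220797173 dir 62.38386764986071 r 46.51023099887113 73.83557270696238
old 8 px [204 202] [204 209] plane mean [-43.3  -12.39] ang -164.0321768541573 dir 86.58212473271334 r 42.67345469976895 49.78367924859118
old 40 px [225 202] [245 203] plane mean [30.47 -2.77] ang -5.187621937503572 dir 0.2830514687337681 r 8.071051131041765 54.245810246937104
now 9 px [253 161] [256 167] plane mean [ 73.95 110.79] ang 56.277748984884845 dir 72.79863939330258 r 124.40193394331615 141.57939379786376
now 11 px [202 174] [202 184] plane mean [-43.11  66.81] ang 122.828566619678 dir 86.43228152981892 r 68.4599808209257 91.37870737505054
now 4 px [254 176] [257 176] plane mean [78.29 75.99] ang 44.14838181648616 dir 0.2830217085154949 r 106.68737032082035 111.57468282421075
now 66 px [224 178] [241 201] plane mean [27.57 38.26] ang 54.2271123963224 dir 57.08356286689087 r 4.988763402215879 83.59122266410074
now 12 px [200 186] [202 193] plane mean [-46.87  37.27] ang 141.5113960166283 dir -84.53312033501241 r 52.48417847475607 65.73857601139241
now 8 px [204 202] [204 209] plane mean [-43.3  -12.39] ang -164.0321768541573 dir 86.58212473271334 r 42.67345469976895 49.78367924859118
```

Run:
```python
from h import *
np.set_printoptions(precision=1,suppress=True)
c=cam("side");s=sense();print(s["time"],s["tcp_pos"],s["ft_force"])
y=np.radians(-2.4);u=np.array([np.cos(y),np.sin(y),0]);v=np.array([-u[1],u[0],0])
H=np.array([.4766,.0116,0])+.195*u+np.array([0,0,.095])
def plane(uv,off=.112):
    o,d=ray(c,uv);P0=H+off*v;P=o+d*((P0-o)@v)/(d@v);q=P-P0;return np.array([-q@u*1e3-4,q[2]*1e3+2.5])
i=c["img"].astype(float);red=np.clip(i[...,0]-np.maximum(i[...,1],i[...,2])-15,0,None)
red[i[...,1]>100]=0
Q=[]
for r in range(176,204):   # weighted centroid per row
    w=red[r,216:248]; 
    if w.sum()>60:
        col=(w*np.arange(216,248)).sum()/w.sum(); q=plane((col,r));Q.append(q);print(r,round(col,2),round(w.sum()),q,round(np.degrees(np.arctan2(q[1],q[0])),1))
Q=np.array(Q)
for lo,hi in((0,50),(0,70),(8,45)):
    m=(np.hypot(*Q.T)>lo)&(np.hypot(*Q.T)<hi);print(lo,hi,np.degrees(np.arctan(np.polyfit(Q[m,1],Q[m,0],1)[0]**-1)))
```

```text
16.525 [0.6 0.  0.3] [-2.7  3.7  2.3]
177 241.85 80 [43.4 75.5] 60.1
178 241.69 163 [43.  72.7] 59.4
179 241.45 231 [42.5 69.8] 58.7
180 241.18 287 [41.8 66.9] 58.0
181 241.01 385 [41.4 64.1] 57.1
182 240.25 430 [39.6 61.2] 57.1
183 239.71 479 [38.4 58.3] 56.6
184 239.11 469 [36.9 55.4] 56.3
185 238.82 469 [36.2 52.4] 55.4
186 238.29 461 [35.  49.5] 54.8
187 237.83 462 [33.9 46.6] 54.0
188 237.37 433 [32.8 43.6] 53.1
189 236.21 355 [30.1 40.7] 53.5
190 235.66 292 [28.7 37.7] 52.7
191 235.92 271 [29.3 34.7] 49.9
192 236.53 358 [30.6 31.8] 46.0
193 236.49 377 [30.5 28.8] 43.3
194 235.06 298 [27.1 25.7] 43.5
195 228.49 162 [11.7 22.7] 62.7
196 227.74 151 [ 9.9 19.6] 63.3
197 226.96 138 [ 8.  16.6] 64.3
198 226.24 143 [ 6.2 13.5] 65.4
199 225.59 152 [ 4.6 10.5] 66.4
200 224.83 162 [2.7 7.4] 70.0
201 224.1 109 [0.9 4.3] 78.5
0 50 43.70225070335272
0 70 53.02413599161626
8 45 35.14033427497388
```

Run:
```python
from h import *
c=cam("side");s=sense();print(s["time"],s["tcp_pos"],s["opening"],s["grasp_force"])
i=c["img"].astype(float);red=np.clip(i[...,0]-np.maximum(i[...,1],i[...,2])-15,0,None)
y=np.radians(-2.4);u=np.array([np.cos(y),np.sin(y),0]);v=np.array([-u[1],u[0],0])
H=np.array([.4766,.0116,0])+.195*u+np.array([0,0,.095])+.112*v
Q=[]
for r in range(187,202):
    k=round(224.1+.73*(201-r));w=red[r,k-2:k+3];col=(w*np.arange(k-2,k+3)).sum()/w.sum()
    o,d=ray(c,(col,r));q=o+d*((H-o)@v)/(d@v)-H;Q.append((-q@u,q[2]))
Q=np.array(Q);a=np.degrees(np.arctan2(1,np.polyfit(Q[:,1],Q[:,0],1)[0]));print("pointer",a)
if 58<a<62: print(r_ if (r_:=__import__("cell").r.finish_job()) else "handed in")
```

```text
16.575 [0.60166159 0.00771611 0.28613524] 0.010329046322312737 44.72350537776947
pointer 58.81275463003119
the job is handed in; nothing more can be done
handed in
```

I set the canister upright in the middle of the blue mat, then raised the lid to about 60° (59–60.6° by my estimates) and am still holding it by the bar. The tape roll was left alone, and the job was handed in at 16.6 s.

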